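# Shunt the battery packs home in the charging cradle and start the charge

### The arm

A 7-joint arm with a two-finger parallel gripper is mounted at the origin on the work surface. World frame = base frame: x ahead of the robot, y to its left, z up, the work surface at z = 0. Lengths are in mm, angles in rad, forces in N, time in s.
With the tool pointing down it reaches from about 400 to 875 mm from the base axis. Payload 4.4 kg.
Tool frame: the origin (TCP) lies between the finger pads; the fingertips stand 11 mm ahead of it and the grasp point (between the pads) lies 8 mm behind it; y points along the fingers, x is the direction in which the jaws open and shut, and the axes are right-handed (so a half turn about y gives the same grasp; the last joint's range is limited). The gripper opens to 85 mm and grips with 20 to 120 N. Pads are 22 mm wide; open, the fingers measure 114 mm over their backs; the gripper's body (76 mm by 85 mm) begins 54 mm behind the grasp point. The pads swing forward as they close: fully open they stand 13 mm farther back than shut.
Start: joints at [-1.207, 0.628, 0.038, 1.517, -0.027, 0.996, -0.02], TCP at [270.827, 590.906, 242.313] pointing down, gripper open.
Joint ranges: [-3.06, 3.06], [-0.37, 2.12], [-1.25, 1.32], [0.18, 2.47], [-1.1, 4.24], [0.23, 1.98], [-2.94, 2.94]. Speed limits (rad/s): [2.57, 2.57, 3.14, 3.14, 3.14, 3.14, 3.14].

### API

Orientations are given as [roll, pitch, yaw] about the fixed x, y, z axes, in that order (R = Rz(yaw) Ry(pitch) Rx(roll)).
In Python, from cell import * gives the robot as it stands.
- The arm moves only by the shell command python3 -m jog 'ROWS'. ROWS is JSON, a list of rows, each an object of numbers: "x", "y", "z": the shift along the tool's x, y, z in mm; "ax", "ay", "az": the turn, a rotation vector about the tool's x, y, z in rad; "grip": the finger opening in mm, from 0 to 85.4. In form: [{"x": .., "y": .., "z": .., "ax": .., "ay": .., "az": .., "grip": ..}, ...]. A call has 1 to 5 rows; each row is the pose to reach, as a shift and turn from the pose commanded when the call began, along the tool's axes at that moment; what a row does not reach only later rows make up. A row lasts 1/10 s, in which the tool goes at most 50 mm and 8.59 degrees, less where a joint would pass 70% of its speed; a pose out of reach is approached as far as the arm can. A call with a gripper value outside its range is refused whole. The fingers move at their own pace and stop on an object; the grip force is fixed at half the most. Time passes only in rows, so rows that repeat a pose let the fingers close. It gives the time, the measured TCP pose, the force and the opening at its end, in the units of the state.
- read_state(): the state, without advancing time (a new reading comes with each control period).
- get_image(name): name is "scene" or "top"; returns a dict with "color" (384x512x3 uint8, red, green, blue), "vfov" (degrees; the focal length in pixels is half the picture's height over the tangent of half this angle, whatever the lens; pixels are square), "cx", "cy" (the principal point, pixels), "camera_from_world" (4x4, takes a point from world to camera coordinates). Camera axes: x right, y down, z forward; pixel columns grow to the right and rows downward; lengths in mm; the calibration is good to about 2 mm. A picture is of the moment at which its call begins. There is no depth.
- finish_job(): hands the job in, once; it reports no verdict.
The state is a dict: "clock": time; "qpos": joint angles; "qd": joint speeds; "tau": joint torques, N m; "eef_pos": TCP position; "tool_rot": TCP orientation; "force": force on the tool from outside, world axes, zero at the start; "torque": the same for the moment, N m; "width": finger opening in mm.
Only numpy, scipy, OpenCV 4.12 (cv2) and the standard library are available. Lean on these libraries where they do the work, as an engineer would, in place of code of your own. Each camera call takes 0.05 s, during which the arm holds its last target.

### The job

Using only the fingertips, push the row of four touching battery packs along the cradle's channel from behind, as one train without letting it come apart, until the leading pack is right against the contact block at the end. Then press the start button on top of the contact block fully down and let it come up again. Do not lift the packs, and leave the other things on the table where they are.

Things in the scene. Friction and masses are not known exactly. Their poses are not given: they have to be found in the camera images.
- cradle: Fixed aluminium cradle: straight channel, black contact block across its +y end, open above and at the -y end; turned up to 25 degrees either way. Origin: on the table under mid-channel; y along the channel to the block, x across, z up. Floor 8 mm above the table, y -180 to +180 mm, 63 mm wide inside; walls 6 mm thick, tops 22 mm above the table; base plate 90 mm wide.
- stop_face (a point): The end stop: foot of the contact block's face that looks down the channel (cradle y = +180 mm), mid-width, at floor height (8 mm above the table). Same axes as the cradle. The block reaches from cradle y +180 to +246 mm, is 86 mm wide, its top 48 mm above the table.
- start_top (a point): Middle of the top face of the round start button (28 mm across) standing on top of the contact block, cradle x = 0, y = +215 mm. It is pressed straight down; the top stands 70 mm above the table, 10 mm proud of its 44 mm wide round housing.
- start (a joint): Start button travel in m: 0 released, 0.006 fully pressed. Sprung: about 5 N presses it fully down, and it comes back up by itself.
- pack1: Grey battery pack in the channel, the leading one, nearest the contact block: block 34 mm along y (the channel), 60 mm wide (x), 30 mm high, 0.1 to 0.17 kg. Origin: centre of its underside. The four stand face to face as one row 136 mm long, 65 to 125 mm short of the stop; pushing the row takes 2 to 5 N.
- pack2: Grey battery pack in the channel, second from the contact block: block 34 mm along y (the channel), 60 mm wide (x), 30 mm high, 0.1 to 0.17 kg. Origin: centre of its underside. The four stand face to face as one row 136 mm long, 65 to 125 mm short of the stop; pushing the row takes 2 to 5 N.
- pack3: Grey battery pack in the channel, third: block 34 mm along y (the channel), 60 mm wide (x), 30 mm high, 0.1 to 0.17 kg. Origin: centre of its underside. The four stand face to face as one row 136 mm long, 65 to 125 mm short of the stop; pushing the row takes 2 to 5 N.
- pack4: Grey battery pack in the channel, the rearmost one, farthest from the contact block: block 34 mm along y (the channel), 60 mm wide (x), 30 mm high, 0.1 to 0.17 kg. Origin: centre of its underside. The four stand face to face as one row 136 mm long, 65 to 125 mm short of the stop; pushing the row takes 2 to 5 N. The channel behind it is free for at least 95 mm.
- spare_pack: Bystander, loose: battery pack of the same kind as the four, lying on the table outside the cradle; not part of the row. Origin: centre of its underside.
- wheel_a: Bystander, loose: black model-car wheel lying flat, 62 mm across, 26 mm high. Origin: centre of its underside.
- wheel_b: Bystander, loose: second black wheel lying flat, 62 mm across, 26 mm high. Origin: centre of its underside.
- driver: Bystander, loose: screwdriver 180 mm long lying on the table. Origin: on its axis, about the middle.
- oil: Bystander, loose: translucent bottle with a cap, 38 mm across, 100 mm tall. Origin: centre of its underside.
- tin: Bystander, loose: steel tin, 52 mm across, 40 mm tall. Origin: centre of its underside.
- gear: Bystander, loose: white ring-shaped gear blank lying flat, 52 mm across, 12 mm high. Origin: centre of its underside.
Not all that is in view belongs to the job. What is shaped like the pack4 but purple is not meant.

How it is judged:
By the outcome, as a careful person would: the job done as asked, in the order asked, and still so for the second after the job is handed in, with the robot touching nothing.
It also fails if it takes over 45 s, if anything falls off the work surface, if the arm or the gripper's body presses on something with over 40 N, if the wrist force passes 120 N, or if a joint passes its speed limit or range.

## Working session

There is one attempt and no reset: what is moved stays moved. The work goes in short steps, Python scripts to look and compute and a shell command to move; the robot and the scene stay as the last step left them, time stands still between calls to the robot, and variables do not carry over. Pictures are saved under pics/ and viewed, and the job is handed in when it is done.

```bash
mkdir -p pics; ls; python3 - <<'E'
from cell import *
import cv2,json,numpy as np
s=read_state();print(s)
for n in("scene","top"):
    g=get_image(n);cv2.imwrite(f"pics/{n}0.png",g["color"][:,:,::-1]);print(n,g["vfov"],g["cx"],g["cy"],np.round(g["camera_from_world"],4).tolist())
E
```

```text
pics
{'clock': 0.0, 'qpos': array([-1.20679342,  0.62935854,  0.03842118,  1.5183828 , -0.02701543,
        0.99627769, -0.01997632]), 'qd': array([-4.18075631e-04, -1.14825557e-03,  6.92831960e-04, -3.44459479e-04,
       -1.60519699e-05, -8.71450046e-04,  4.46262762e-04]), 'tau': array([-4.58828654e-04, -5.63405550e+01,  1.22619331e+00, -1.93453985e+01,
        1.10767601e-02,  1.02163132e-02,  9.24133047e-06]), 'eef_pos': array([270.55541354, 590.34813731, 241.37589536]), 'tool_rot': array([-1.57079721,  0.00190924,  1.14102517]), 'force': array([-0.15006479, -0.53464902,  0.44396934]), 'torque': array([ 0.00418452, -0.01127935, -0.03627952]), 'width': 85.47773924060502}
scene 54.412484526935124 248.48496499304525 188.60763478201503 [[-0.3136, 0.9495, 0.013, 136.7494], [0.5668, 0.1981, -0.7997, -246.4614], [-0.7618, -0.2434, -0.6003, 1156.8873], [0.0, 0.0, 0.0, 1.0]]
top 43.66381805492325 258.363244022868 188.89141310512028 [[-0.002, -0.9998, 0.0184, 20.6346], [-0.9994, 0.0014, -0.034, 545.6058], [0.0339, -0.0184, -0.9993, 1034.8857], [0.0, 0.0, 0.0, 1.0]]
```

View pics/scene0.png

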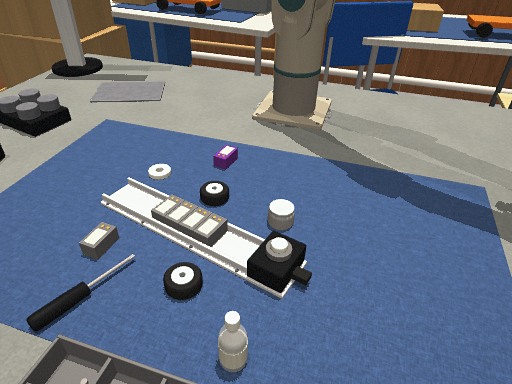

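View pics/top0.png

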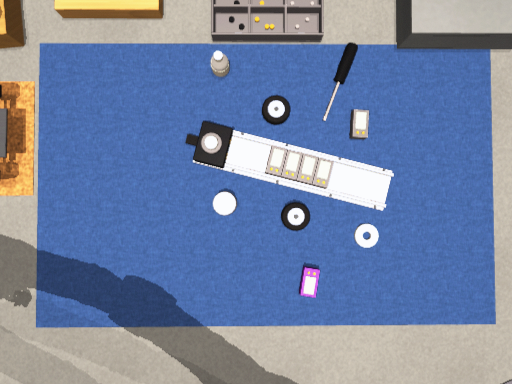

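```bash
python3 - <<'E'
import cv2
a=cv2.imread("pics/top0.png")[95:235,180:410];cv2.imwrite("pics/top0c.png",cv2.resize(a,None,fx=3.4,fy=3.4,interpolation=cv2.INTER_CUBIC))
a=cv2.imread("pics/scene0.png")[170:300,90:320];cv2.imwrite("pics/scene0c.png",cv2.resize(a,None,fx=3.4,fy=3.4,interpolation=cv2.INTER_CUBIC))
E
```

```text
(no output)
```

View pics/top0c.png

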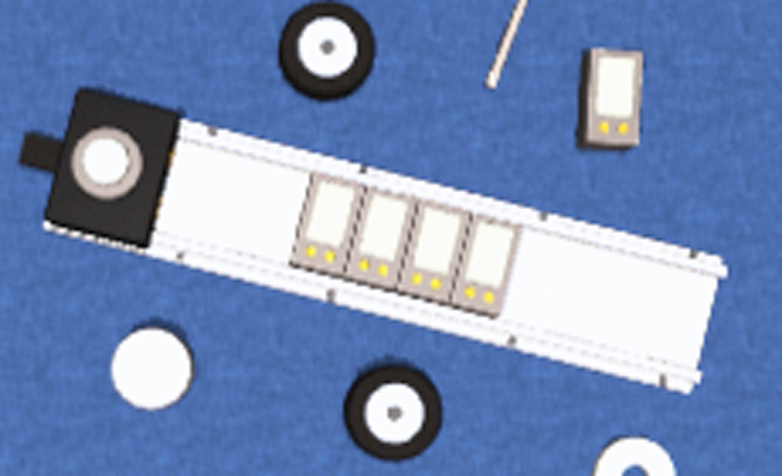

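View pics/scene0c.png

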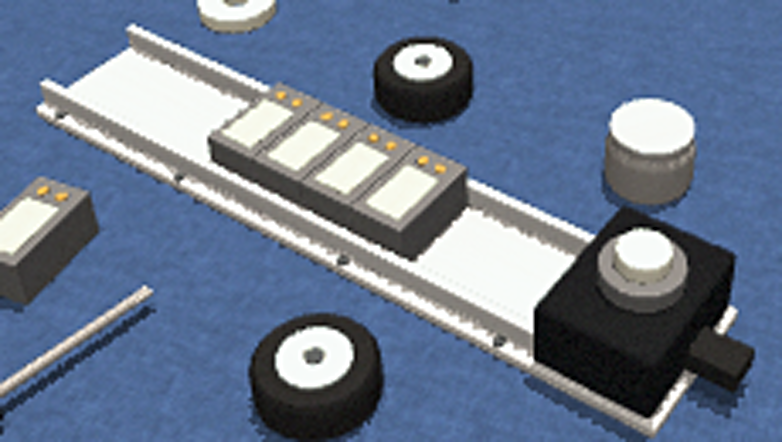

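```bash
cat > h.py <<'E'
import numpy as np,cv2
from cell import *
def proj(g,P):
    P=np.atleast_2d(P).astype(float);M=g["camera_from_world"];c=P@M[:3,:3].T+M[:3,3]
    f=192/np.tan(np.radians(g["vfov"]/2));return np.c_[f*c[:,0]/c[:,2]+g["cx"],f*c[:,1]/c[:,2]+g["cy"]]
def cr(p,P):
    a=p[2];c,s=np.cos(a),np.sin(a);P=np.atleast_2d(P).astype(float)
    return np.c_[p[0]+c*P[:,0]-s*P[:,1],p[1]+s*P[:,0]+c*P[:,1],P[:,2]]
E
python3 - <<'E'
from h import *
from scipy.optimize import least_squares
t=get_image("top");s=get_image("scene")
T=[((80,88),(43,246,48)),((180,118),(43,180,48)),((150,247),(-43,180,48)),((45,220),(-43,246,48)),((104,160),(0,215,70)),((720,278),(45,-180,4)),((692,392),(-45,-180,0))]
S=[((622,210),(-43,180,48)),((735,260),(-43,246,48)),((655,350),(43,246,48)),((540,297),(43,180,48)),((645,250),(0,215,70)),((38,108),(45,-180,4))]
uv=lambda L,o:np.array([((a+.5)/3.4-.5+o[0],(b+.5)/3.4-.5+o[1]) for (a,b),_ in L])
ut,us=uv(T,(180,95)),uv(S,(90,170))
PT=[q for _,q in T];PS=[q for _,q in S]
f=lambda p:np.r_[(proj(t,cr(p,PT))-ut).ravel(),(proj(s,cr(p,PS))-us).ravel()]
r=least_squares(f,[550,0,-.2],x_scale=[100,100,.1],loss="soft_l1");p=r.x
print(p,np.degrees(p[2]));print(np.round(f(p).reshape(-1,2),1).tolist())
for n,g in(("top",t),("scene",s)):
    print(n, least_squares(lambda p:(f(p)[:14] if n=="top" else f(p)[14:]),p,x_scale=[100,100,.1]).x)
    im=cv2.resize(g["color"][:,:,::-1],None,fx=3,fy=3,interpolation=cv2.INTER_CUBIC)
    def ln(Q,c=(0,0,255)):
        q=(proj(g,cr(p,Q))+.5)*3-.5
        cv2.polylines(im,[np.round(q).astype(int)],True,c,1,cv2.LINE_AA)
    ln([(43,246,48),(43,180,48),(-43,180,48),(-43,246,48)])
    ln([(45,246,0),(45,-180,0),(-45,-180,0),(-45,246,0)],(0,255,0))
    for x in(-34.5,34.5):ln([(x-3,180,22),(x-3,-180,22),(x+3,-180,22),(x+3,180,22)],(255,0,0))
    a=np.linspace(0,6.28,30);ln(np.c_[14*np.cos(a),215+14*np.sin(a),70+0*a],(0,0,255))
    # packs: back edge lines for y
    for y in(-60,-40,-20,0,20,40,60,80,100):ln([(-30,y,38),(30,y,38)],(255,0,255))
    im=im[285:705,540:1230] if n=="top" else im[510:900,270:960]
    cv2.imwrite(f"pics/fit_{n}.png",im)
np.save("cr.npy",p)
E
```

```text
[ 5.85289861e+02 -8.99323038e+01 -2.56344071e-01] -14.687433375107464
[[-0.4, -0.4], [0.5, -1.3], [-1.0, 0.2], [-0.6, 0.2], [0.7, 0.4], [0.8, -4.7], [-1.3, 1.4], [0.3, -4.1], [1.1, -3.9], [-0.1, 3.2], [-2.4, 0.9], [-0.2, -2.4], [-0.2, -0.2]]
top [ 5.83307943e+02 -9.01344998e+01 -2.63295768e-01]
scene [ 5.86329934e+02 -8.87699580e+01 -2.60416642e-01]
```

View pics/fit_top.png

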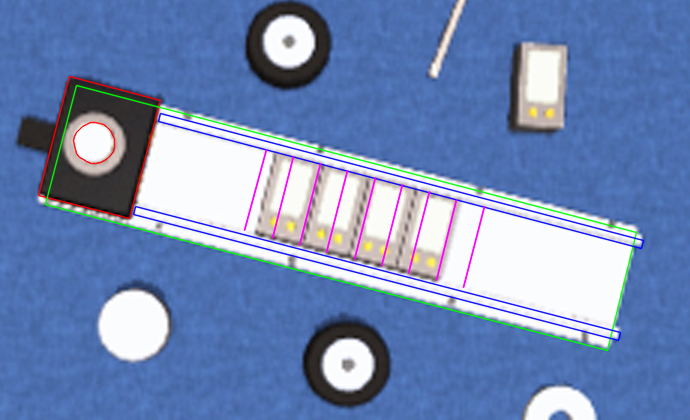

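View pics/fit_scene.png

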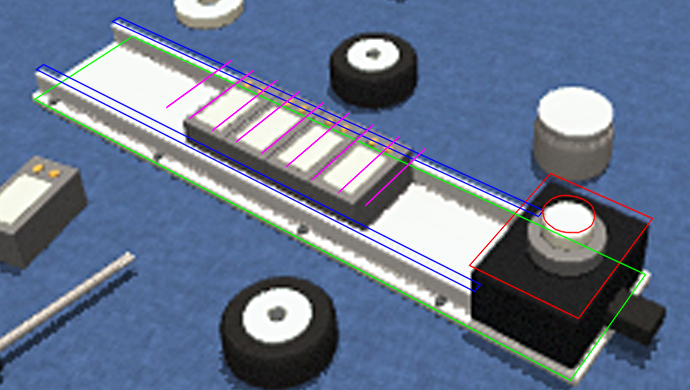

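```bash
cat >> h.py <<'E'
from scipy.spatial.transform import Rotation as Rr
CR=np.array([584.8,-89.5,-0.262])
def plan(xyz,yaw=CR[2],off=(0,0,0)):
    s=read_state();R=Rr.from_euler("xyz",s["tool_rot"]);p=np.array(s["eef_pos"])+off
    G=Rr.from_euler("xyz",[-np.pi/2,0,yaw])
    print("clk",round(s["clock"],2),"shift",np.round(R.inv().apply(np.array(xyz)-p),1),"turn",np.round((R.inv()*G).as_rotvec(),3))
def here(off=(0,0,0)):
    s=read_state();d=np.array(s["eef_pos"])-[CR[0],CR[1],0];c,n=np.cos(CR[2]),np.sin(CR[2]);F=s["force"]
    print("clk %.2f cradle xyz"%s["clock"],np.round([c*d[0]+n*d[1],-n*d[0]+c*d[1],d[2]],1),"F",np.round([c*F[0]+n*F[1],-n*F[0]+c*F[1],F[2]],1),"rot",np.round(s["tool_rot"],3),"w",round(s["width"],1))
E
python3 - <<'E'
from h import *
P=cr(CR,[[0,-95,150]])[0];print(P);plan(P);here()
E
```

```text
[ 560.19378244 -181.25801904  150.        ]
clk 0.2 shift [-580.9   92.4 -584.8] turn [ 1.000e-03  1.403e+00 -1.000e-03]
clk 0.20 cradle xyz [-479.5  575.5  241.7] F [ 0.5 -0.7 -0.1] rot [-1.571e+00  1.000e-03  1.141e+00] w 85.9
```

```bash
R='{"x":-581,"y":20,"z":-585,"ay":1.403,"grip":0}'; python3 -m jog '[{"x":-581,"y":20,"z":-585,"ay":1.403,"grip":0},{"x":-581,"y":20,"z":-585,"ay":1.403,"grip":0},{"x":-581,"y":20,"z":-585,"ay":1.403,"grip":0},{"x":-581,"y":20,"z":-585,"ay":1.403,"grip":0},{"x":-581,"y":20,"z":-585,"ay":1.403,"grip":0}]'; python3 - <<'E'
from h import *
plan(cr(CR,[[0,-95,220]])[0]);here()
E
```

```text
clk 0.2 shift [-580.9   22.4 -584.8] turn [ 1.000e-03  1.403e+00 -1.000e-03]
clk 0.20 cradle xyz [-479.5  575.5  241.7] F [ 0.5 -0.7 -0.1] rot [-1.571e+00  1.000e-03  1.141e+00] w 85.9$[0]: bad value
```

```bash
python3 -m jog '[{"x":-35,"y":1,"z":-35,"ax":0,"ay":0.09,"az":0,"grip":0},{"x":-70,"y":2,"z":-70,"ax":0,"ay":0.18,"az":0,"grip":0},{"x":-105,"y":3,"z":-105,"ax":0,"ay":0.27,"az":0,"grip":0},{"x":-140,"y":4,"z":-140,"ax":0,"ay":0.36,"az":0,"grip":0},{"x":-175,"y":5,"z":-175,"ax":0,"ay":0.45,"az":0,"grip":0}]'; python3 - <<'E'
from h import *
plan(cr(CR,[[0,-95,200]])[0]);here()
E
```

```text
clock: 0.7
eef_pos: [357.3, 356.9, 237.3]
tool_rot: [-1.571, -0.0, 0.687]
force: [0.1, -0.1, -0.3]
width: 12.3
clk 0.7 shift [-184.8   37.3 -544.7] turn [-0.     0.949  0.   ]
clk 0.70 cradle xyz [-335.3  372.3  237.3] F [ 0.1 -0.1 -0.3] rot [-1.571 -0.     0.687] w 12.3
```

```bash
python3 -m jog '[{"x":-15,"y":3,"z":-45,"ax":0,"ay":0.1,"az":0,"grip":0},{"x":-30,"y":6,"z":-90,"ax":0,"ay":0.2,"az":0,"grip":0},{"x":-45,"y":9,"z":-135,"ax":0,"ay":0.3,"az":0,"grip":0},{"x":-60,"y":12,"z":-180,"ax":0,"ay":0.4,"az":0,"grip":0},{"x":-76,"y":15,"z":-225,"ax":0,"ay":0.5,"az":0,"grip":0}]'; python3 - <<'E'
from h import *
plan(cr(CR,[[0,-95,200]])[0]);here()
E
```

```text
clock: 1.2
eef_pos: [442.3, 135.5, 222.4]
tool_rot: [-1.571, -0.001, 0.187]
force: [0.3, -0.1, 0.1]
width: 0.2
clk 1.2 shift [  56.8   22.3 -333.1] turn [-0.     0.449  0.001]
clk 1.20 cradle xyz [-195.9  180.4  222.4] F [ 0.3 -0.   0.1] rot [-1.571e+00 -1.000e-03  1.870e-01] w 0.2
```

```bash
python3 -m jog '[{"x":8,"y":4,"z":-48,"ax":0,"ay":0.09,"az":0,"grip":0},{"x":16,"y":8,"z":-96,"ax":0,"ay":0.18,"az":0,"grip":0},{"x":24,"y":12,"z":-144,"ax":0,"ay":0.27,"az":0,"grip":0},{"x":32,"y":16,"z":-192,"ax":0,"ay":0.36,"az":0,"grip":0},{"x":40,"y":20,"z":-240,"ax":0,"ay":0.449,"az":0,"grip":0}]'; python3 - <<'E'
from h import *
plan(cr(CR,[[0,-95,100]])[0]);here()
E
```

```text
clock: 1.7
eef_pos: [527.1, -92.7, 202.2]
tool_rot: [-1.57, -0.0, -0.261]
force: [0.6, 0.9, -0.3]
width: -0.0
clk 1.7 shift [ 54.8 102.1 -77. ] turn [-0.     0.001  0.   ]
clk 1.70 cradle xyz [-54.9 -18.1 202.2] F [ 0.3  1.  -0.3] rot [-1.57  -0.    -0.261] w -0.0
```

```bash
python3 -m jog '[{"x":27,"y":5,"z":-39,"grip":0},{"x":55,"y":30,"z":-77,"grip":0},{"x":55,"y":70,"z":-77,"grip":0},{"x":55,"y":110,"z":-77,"grip":0},{"x":55,"y":132,"z":-77,"grip":0}]'; python3 - <<'E'
from h import *
here()
for n in("top","scene"):
    g=get_image(n);im=cv2.resize(g["color"][:,:,::-1],None,fx=3,fy=3,interpolation=cv2.INTER_CUBIC)
    s=read_state();tip=np.array(s["eef_pos"])-[0,0,11]
    q=(proj(g,tip)[0]+.5)*3-.5
    q=tuple(int(v) for v in q)
    cv2.circle(im,q,4,(0,0,255),1);print(n,q)
    im=im[285:705,540:1230] if n=="top" else im[460:900,230:960]
    cv2.imwrite(f"pics/a_{n}.png",im)
E
```

```text
clk 1.70 cradle xyz [-54.9 -18.1 202.2] F [ 0.3  1.  -0.3] rot [-1.57  -0.    -0.261] w -0.0
top (986, 583)
scene (542, 364)$[0]: bad value
```

View pics/a_top.png

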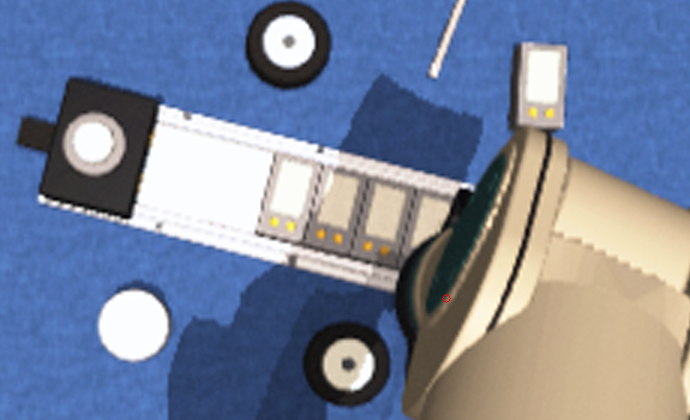

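View pics/a_scene.png

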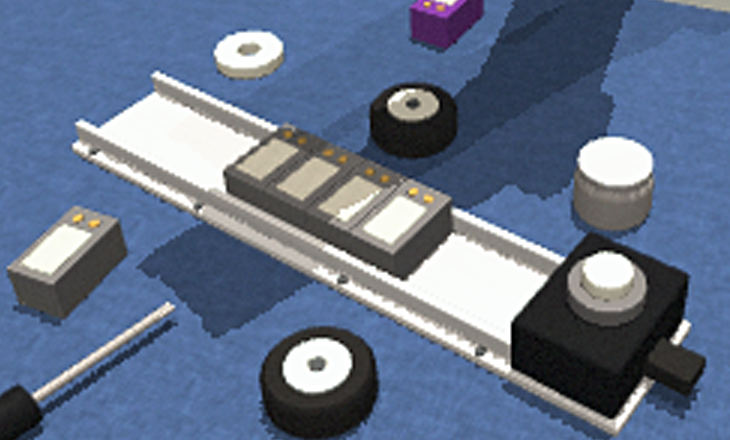

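The picture shows the row untouched, with the arm above it. The call was refused because every row needs all the keys.

```bash
python3 -m jog '[{"x":27,"y":5,"z":-39,"ax":0,"ay":0,"az":0,"grip":0},{"x":55,"y":30,"z":-77,"ax":0,"ay":0,"az":0,"grip":0},{"x":55,"y":70,"z":-77,"ax":0,"ay":0,"az":0,"grip":0},{"x":55,"y":110,"z":-77,"ax":0,"ay":0,"az":0,"grip":0},{"x":55,"y":132,"z":-77,"ax":0,"ay":0,"az":0,"grip":0}]'; python3 - <<'E'
from h import *
for n in("top","scene"):
    g=get_image(n);im=cv2.resize(g["color"][:,:,::-1],None,fx=3,fy=3,interpolation=cv2.INTER_CUBIC)
    s=read_state();tip=np.array(s["eef_pos"])-[0,0,11]
    q=(proj(g,tip)[0]+.5)*3-.5
    q=tuple(int(v) for v in q)
    cv2.circle(im,q,4,(0,0,255),1);print(n,q)
    im=im[285:705,540:1230] if n=="top" else im[460:900,230:960]
    cv2.imwrite(f"pics/b_{n}.png",im)
here()
E
```

```text
clock: 2.3
eef_pos: [558.3, -178.5, 67.1]
tool_rot: [-1.57, 0.005, -0.258]
force: [-0.5, 0.6, 0.0]
width: -0.1
top (1060, 548)
scene (434, 551)
clk 2.40 cradle xyz [ -3.4 -92.5  67. ] F [-0.   0.2  0.3] rot [-1.57   0.007 -0.258] w -0.1
```

View pics/b_scene.png

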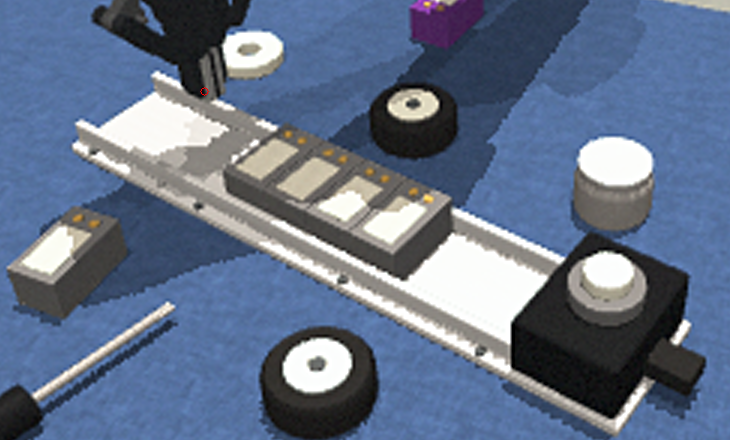

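```bash
python3 - <<'E'
from h import *
from scipy.optimize import least_squares
t=get_image("top");s=get_image("scene")
T=[((80,88),(43,246,48)),((180,118),(43,180,48)),((150,247),(-43,180,48)),((45,220),(-43,246,48)),((104,160),(0,215,70)),((727,262),(37.5,-180,22)),((692,392),(-45,-180,4))]
S=[((622,210),(-43,180,48)),((735,260),(-43,246,48)),((655,352),(43,246,48)),((540,297),(43,180,48)),((645,250),(0,215,70)),((42,85),(37.5,-180,22)),((133,27),(-34.5,-180,22)),((38,110),(45,-180,4))]
uv=lambda L,o:np.array([((a+.5)/3.4-.5+o[0],(b+.5)/3.4-.5+o[1]) for (a,b),_ in L])
ut,us=uv(T,(180,95)),uv(S,(90,170))
PT=[q for _,q in T];PS=[q for _,q in S]
f=lambda p:np.r_[(proj(t,cr(p,PT))-ut).ravel(),(proj(s,cr(p,PS))+p[3:5]-us).ravel()]
r=least_squares(f,[583,-90,-.26,0,2],x_scale=[100,100,.1,1,1],loss="soft_l1");p=r.x
print(p);print(np.round(f(p).reshape(-1,2),1).tolist())
r2=least_squares(lambda q:f(np.r_[q,0,0])[:14],p[:3],x_scale=[100,100,.1]);print("top",r2.x)
# pack4 rear top edge / pack1 front edge, top img crop px
from numpy.linalg import solve
def inv(g,uvp,z,off=(0,0)):
    return least_squares(lambda q:(proj(g,[[q[0],q[1],z]])[0]+off-uvp),[580,-90]).x
for n,L,g,o,off in(("top",[(520,226),(500,318),(307,172),(290,263)],t,(180,95),(0,0)),("scn",[(212,136),(278,83),(403,232),(466,182)],s,(90,170),p[3:5])):
    for a in L:
        w=inv(g,np.array([(a[0]+.5)/3.4-.5+o[0],(a[1]+.5)/3.4-.5+o[1]]),38,off)-p[:2];c,q=np.cos(p[2]),np.sin(p[2]);print(n,a,np.round([c*w[0]+q*w[1],-q*w[0]+c*w[1]],1))
E
```

```text
[ 5.86400516e+02 -9.07054989e+01 -2.52115137e-01  8.20107942e-01
  1.40062786e+00]
[[-0.3, -0.5], [0.7, -1.5], [-0.7, 0.0], [-0.3, 0.2], [1.0, 0.3], [0.8, 1.9], [-0.3, 0.6], [0.6, -2.6], [1.5, -2.5], [0.5, 4.1], [-2.0, 2.4], [0.2, -1.0], [-0.4, -0.2], [-0.6, 0.2], [-0.2, 1.1]]
top [ 5.87525084e+02 -9.06444206e+01 -2.44070095e-01]
top (520, 226) [ 28.4 -41.4]
top (500, 318) [-30.6 -43.2]
top (307, 172) [28.  96.2]
top (290, 263) [-29.9  92.4]
scn (212, 136) [ 28.4 -43.4]
scn (278, 83) [-28.3 -45.9]
scn (403, 232) [30.1 92.1]
scn (466, 182) [-18.7  96.8]
```

View pics/b_top.png

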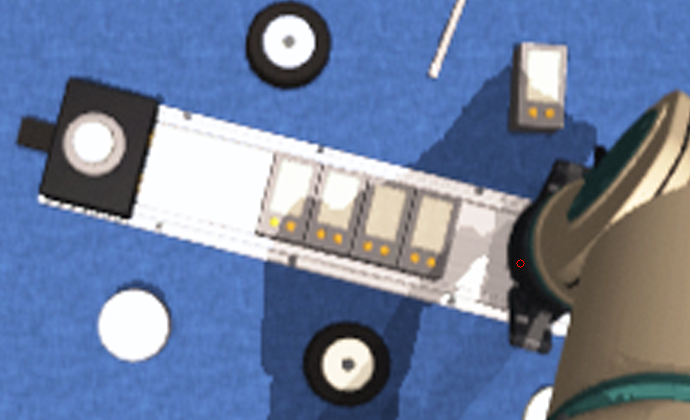

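```bash
sed -i 's/^CR=.*/CR=np.array([586,-90.5,-0.254])/' h.py; python3 - <<'E'
from h import *
here();plan(cr(CR,[[-0.5,-85,26]])[0])
E
```

```text
clk 2.50 cradle xyz [ -2.6 -92.4  70.6] F [-0.2  0.1  0.1] rot [-1.571  0.    -0.258] w -0.1
clk 2.5 shift [ 2.  44.6  7.4] turn [ 0.    -0.004 -0.   ]
```

```bash
python3 -m jog '[{"x":2,"y":15,"z":4,"ax":0,"ay":-0.004,"az":0,"grip":0},{"x":2,"y":28,"z":7,"ax":0,"ay":-0.004,"az":0,"grip":0},{"x":2,"y":38,"z":7,"ax":0,"ay":-0.004,"az":0,"grip":0},{"x":2,"y":44,"z":7,"ax":0,"ay":-0.004,"az":0,"grip":0},{"x":2,"y":44,"z":7,"ax":0,"ay":-0.004,"az":0,"grip":0}]'; python3 - <<'E'
from h import *
here()
g=get_image("scene");cv2.imwrite("pics/c.png",cv2.resize(g["color"][:,:,::-1],None,fx=3,fy=3,interpolation=cv2.INTER_CUBIC)[460:900,230:960])
here()
E
```

```text
clock: 3.0
eef_pos: [563.1, -173.0, 25.2]
tool_rot: [-1.571, 0.002, -0.254]
force: [0.1, 0.6, 0.4]
width: 0.0
clk 3.00 cradle xyz [ -1.4 -85.6  25.2] F [-0.   0.6  0.4] rot [-1.571  0.002 -0.254] w 0.0
clk 3.05 cradle xyz [ -0.9 -85.8  25.8] F [ 0.5 -0.5  0.5] rot [-1.571e+00  1.000e-03 -2.540e-01] w 0.0
```

View pics/c.png

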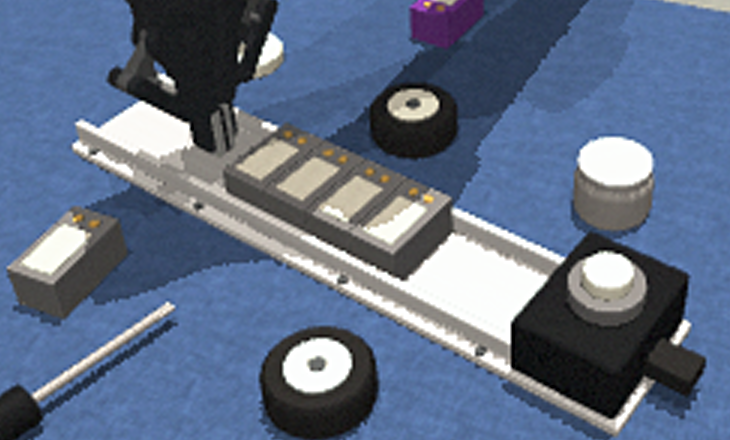

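```bash
python3 -m jog '[{"x":0,"y":0,"z":8,"ax":0,"ay":0,"az":0,"grip":0},{"x":0,"y":0,"z":15,"ax":0,"ay":0,"az":0,"grip":0},{"x":0,"y":0,"z":20,"ax":0,"ay":0,"az":0,"grip":0},{"x":0,"y":0,"z":22,"ax":0,"ay":0,"az":0,"grip":0},{"x":0,"y":0,"z":23,"ax":0,"ay":0,"az":0,"grip":0}]'; python3 -c "from h import *;here()"
python3 -m jog '[{"x":0,"y":0,"z":1.5,"ax":0,"ay":0,"az":0,"grip":0},{"x":0,"y":0,"z":3,"ax":0,"ay":0,"az":0,"grip":0},{"x":0,"y":0,"z":4.5,"ax":0,"ay":0,"az":0,"grip":0},{"x":0,"y":0,"z":6,"ax":0,"ay":0,"az":0,"grip":0},{"x":0,"y":0,"z":7.5,"ax":0,"ay":0,"az":0,"grip":0}]'; python3 -c "from h import *;here()"
python3 -m jog '[{"x":0,"y":0,"z":1.5,"ax":0,"ay":0,"az":0,"grip":0},{"x":0,"y":0,"z":3,"ax":0,"ay":0,"az":0,"grip":0},{"x":0,"y":0,"z":4.5,"ax":0,"ay":0,"az":0,"grip":0},{"x":0,"y":0,"z":6,"ax":0,"ay":0,"az":0,"grip":0},{"x":0,"y":0,"z":7.5,"ax":0,"ay":0,"az":0,"grip":0}]'; python3 -c "from h import *;here()"
```

```text
clock: 3.55
eef_pos: [569.9, -150.3, 26.4]
tool_rot: [-1.571, -0.0, -0.253]
force: [0.3, 0.6, 0.1]
width: -0.1
clk 3.55 cradle xyz [ -0.5 -62.   26.4] F [0.1 0.6 0.1] rot [-1.571 -0.    -0.253] w -0.1
clock: 4.05
eef_pos: [571.5, -143.6, 26.3]
tool_rot: [-1.571, 0.0, -0.254]
force: [0.1, -0.4, -0.9]
width: -0.1
clk 4.05 cradle xyz [ -0.6 -55.1  26.3] F [ 0.2 -0.4 -0.9] rot [-1.571  0.    -0.254] w -0.1
clock: 4.55
eef_pos: [573.4, -136.6, 26.3]
tool_rot: [-1.571, -0.0, -0.254]
force: [-0.6, -2.9, -0.1]
width: -0.3
clk 4.55 cradle xyz [ -0.6 -47.7  26.3] F [ 0.1 -3.  -0.1] rot [-1.571 -0.    -0.254] w -0.3
```

```bash

python3 -m jog '[{"x":0,"y":0,"z":2,"ax":0,"ay":0,"az":0,"grip":0},{"x":0,"y":0,"z":4,"ax":0,"ay":0,"az":0,"grip":0},{"x":0,"y":0,"z":6,"ax":0,"ay":0,"az":0,"grip":0},{"x":0,"y":0,"z":8,"ax":0,"ay":0,"az":0,"grip":0},{"x":0,"y":0,"z":10,"ax":0,"ay":0,"az":0,"grip":0}]'; python3 -c "from h import *;here()"
python3 -m jog '[{"x":0,"y":0,"z":2,"ax":0,"ay":0,"az":0,"grip":0},{"x":0,"y":0,"z":4,"ax":0,"ay":0,"az":0,"grip":0},{"x":0,"y":0,"z":6,"ax":0,"ay":0,"az":0,"grip":0},{"x":0,"y":0,"z":8,"ax":0,"ay":0,"az":0,"grip":0},{"x":0,"y":0,"z":10,"ax":0,"ay":0,"az":0,"grip":0}]'; python3 - <<'E'
from h import *
here()
for n in("top","scene"):
    g=get_image(n);im=cv2.resize(g["color"][:,:,::-1],None,fx=3,fy=3,interpolation=cv2.INTER_CUBIC)
    im=im[285:705,540:1230] if n=="top" else im[460:900,230:960]
    cv2.imwrite(f"pics/d_{n}.png",im)
E
```

```text
clock: 5.05
eef_pos: [576.0, -126.5, 26.3]
tool_rot: [-1.571, 0.0, -0.254]
force: [-1.5, -2.1, 0.6]
width: 0.0
clk 5.05 cradle xyz [ -0.6 -37.4  26.3] F [-0.9 -2.4  0.6] rot [-1.571  0.    -0.254] w 0.0
clock: 5.55
eef_pos: [578.5, -116.9, 26.3]
tool_rot: [-1.571, 0.0, -0.254]
force: [-0.6, -2.8, -1.1]
width: 0.1
clk 5.55 cradle xyz [ -0.7 -27.4  26.3] F [ 0.1 -2.8 -1.1] rot [-1.571  0.    -0.254] w 0.1
```

View pics/d_scene.png

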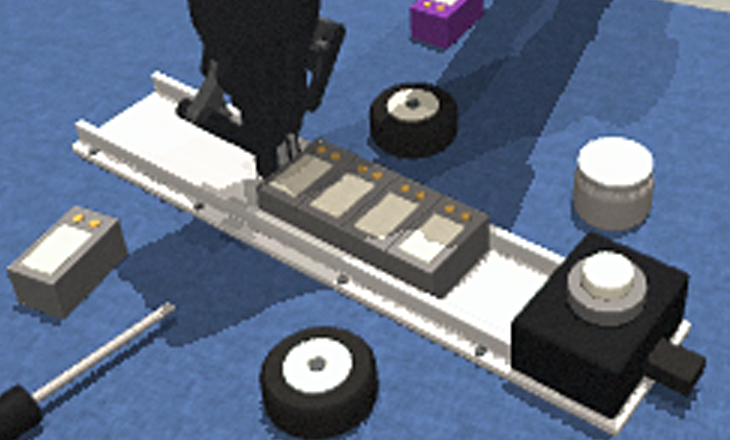

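View pics/d_top.png

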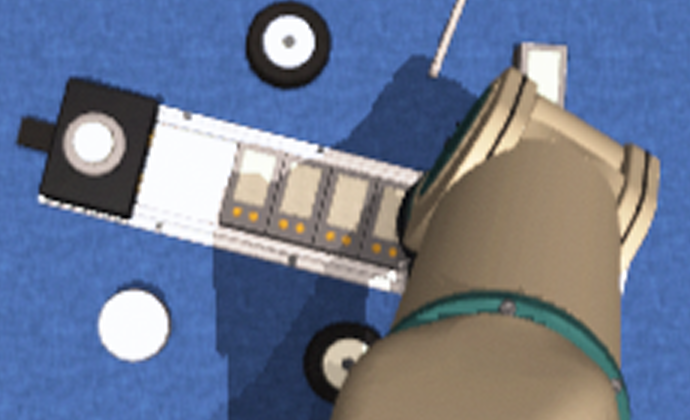

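The row is moving as one train, and the front is at about (235,185) in the top crop. I'll carry on.

```bash

python3 -m jog '[{"x":0,"y":0,"z":2,"ax":0,"ay":0,"az":0,"grip":0},{"x":0,"y":0,"z":4,"ax":0,"ay":0,"az":0,"grip":0},{"x":0,"y":0,"z":6,"ax":0,"ay":0,"az":0,"grip":0},{"x":0,"y":0,"z":8,"ax":0,"ay":0,"az":0,"grip":0},{"x":0,"y":0,"z":10,"ax":0,"ay":0,"az":0,"grip":0}]' >/dev/null; python3 -c "from h import *;here()"
python3 -m jog '[{"x":0,"y":0,"z":2,"ax":0,"ay":0,"az":0,"grip":0},{"x":0,"y":0,"z":4,"ax":0,"ay":0,"az":0,"grip":0},{"x":0,"y":0,"z":6,"ax":0,"ay":0,"az":0,"grip":0},{"x":0,"y":0,"z":8,"ax":0,"ay":0,"az":0,"grip":0},{"x":0,"y":0,"z":10,"ax":0,"ay":0,"az":0,"grip":0}]'>/dev/null; python3 -c "from h import *;here()"
python3 -m jog '[{"x":0,"y":0,"z":2,"ax":0,"ay":0,"az":0,"grip":0},{"x":0,"y":0,"z":4,"ax":0,"ay":0,"az":0,"grip":0},{"x":0,"y":0,"z":6,"ax":0,"ay":0,"az":0,"grip":0},{"x":0,"y":0,"z":8,"ax":0,"ay":0,"az":0,"grip":0},{"x":0,"y":0,"z":10,"ax":0,"ay":0,"az":0,"grip":0}]'>/dev/null; python3 -c "from h import *;here()"
python3 -m jog '[{"x":0,"y":0,"z":2,"ax":0,"ay":0,"az":0,"grip":0},{"x":0,"y":0,"z":4,"ax":0,"ay":0,"az":0,"grip":0},{"x":0,"y":0,"z":6,"ax":0,"ay":0,"az":0,"grip":0},{"x":0,"y":0,"z":8,"ax":0,"ay":0,"az":0,"grip":0},{"x":0,"y":0,"z":10,"ax":0,"ay":0,"az":0,"grip":0}]'>/dev/null; python3 -c "from h import *;here()"
```

```text
clk 6.15 cradle xyz [ -0.7 -17.5  26.3] F [ 0.3 -2.1 -0.6] rot [-1.571  0.    -0.254] w -0.2
clk 6.65 cradle xyz [-0.6 -7.4 26.3] F [-0.2 -2.5 -0.2] rot [-1.571  0.    -0.254] w -0.1
clk 7.15 cradle xyz [-0.7  2.6 26.3] F [ 0.2 -2.5 -0.1] rot [-1.571  0.    -0.254] w 0.0
clk 7.65 cradle xyz [-0.6 12.6 26.3] F [ 0.9 -1.8 -1. ] rot [-1.571  0.    -0.254] w 0.2
```

```bash

python3 -m jog '[{"x":0,"y":0,"z":2,"ax":0,"ay":0,"az":0,"grip":0},{"x":0,"y":0,"z":4,"ax":0,"ay":0,"az":0,"grip":0},{"x":0,"y":0,"z":6,"ax":0,"ay":0,"az":0,"grip":0},{"x":0,"y":0,"z":8,"ax":0,"ay":0,"az":0,"grip":0},{"x":0,"y":0,"z":10,"ax":0,"ay":0,"az":0,"grip":0}]' >/dev/null; python3 -c "from h import *;here()"
python3 -m jog '[{"x":0,"y":0,"z":1,"ax":0,"ay":0,"az":0,"grip":0},{"x":0,"y":0,"z":2,"ax":0,"ay":0,"az":0,"grip":0},{"x":0,"y":0,"z":3,"ax":0,"ay":0,"az":0,"grip":0},{"x":0,"y":0,"z":4,"ax":0,"ay":0,"az":0,"grip":0}]'>/dev/null; python3 - <<'E'
from h import *
here()
for n in("top","scene"):
    g=get_image(n);im=cv2.resize(g["color"][:,:,::-1],None,fx=3,fy=3,interpolation=cv2.INTER_CUBIC)
    im=im[285:705,540:1230] if n=="top" else im[460:900,230:960]
    cv2.imwrite(f"pics/e_{n}.png",im)
here()
E
```

```text
clk 8.15 cradle xyz [-0.6 22.6 26.3] F [ 0.3 -2.8  0. ] rot [-1.571  0.    -0.254] w 0.2
clk 8.55 cradle xyz [-0.7 26.4 26.3] F [-0.3 -2.2  0.5] rot [-1.571  0.    -0.254] w -0.1
clk 8.65 cradle xyz [-0.6 26.7 26.3] F [ 0.7 -2.1 -0.9] rot [-1.571  0.    -0.254] w 0.1
```

View pics/e_scene.png

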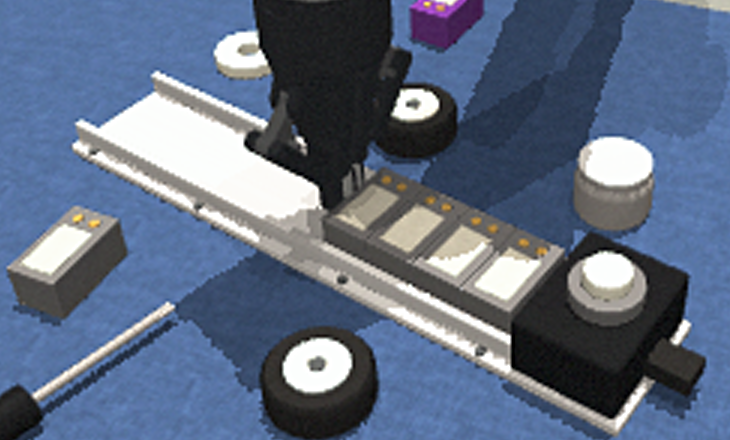

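View pics/e_top.png

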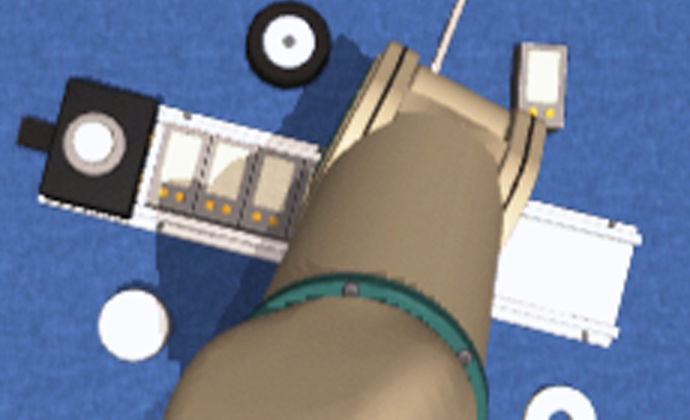

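A gap of about 6 mm remains, around (145,180) in the top crop. I'll creep until the force rises.

```bash

python3 -m jog '[{"x":0,"y":0,"z":1,"ax":0,"ay":0,"az":0,"grip":0},{"x":0,"y":0,"z":2,"ax":0,"ay":0,"az":0,"grip":0},{"x":0,"y":0,"z":3,"ax":0,"ay":0,"az":0,"grip":0},{"x":0,"y":0,"z":4,"ax":0,"ay":0,"az":0,"grip":0}]'>/dev/null; python3 -c "from h import *;here()"
python3 -m jog '[{"x":0,"y":0,"z":1,"ax":0,"ay":0,"az":0,"grip":0},{"x":0,"y":0,"z":2,"ax":0,"ay":0,"az":0,"grip":0}]'>/dev/null; python3 -c "from h import *;here()"
```

```text
clk 9.05 cradle xyz [-0.6 30.5 26.3] F [-0.3 -1.9 -0.4] rot [-1.571  0.    -0.254] w -0.1
clk 9.25 cradle xyz [-0.6 32.5 26.3] F [-0.7 -3.  -0.6] rot [-1.571  0.    -0.254] w -0.1
```

```bash

python3 -m jog '[{"x":0,"y":0,"z":0.7,"ax":0,"ay":0,"az":0,"grip":0},{"x":0,"y":0,"z":1.5,"ax":0,"ay":0,"az":0,"grip":0}]'>/dev/null; python3 - <<'E'
from h import *
here()
for n in("top","scene"):
    g=get_image(n);im=g["color"][:,:,::-1]
    im=im[110:175,190:300] if n=="top" else im[215:300,170:310]
    cv2.imwrite(f"pics/f_{n}.png",cv2.resize(im,None,fx=5.5,fy=5.5,interpolation=cv2.INTER_CUBIC))
here()
E
```

```text
clk 9.45 cradle xyz [-0.6 33.9 26.3] F [-0.  -2.5 -0. ] rot [-1.571  0.    -0.254] w -0.1
clk 9.55 cradle xyz [-0.6 33.9 26.3] F [-0.1 -3.3 -0.9] rot [-1.571  0.    -0.254] w -0.1
```

View pics/f_top.png

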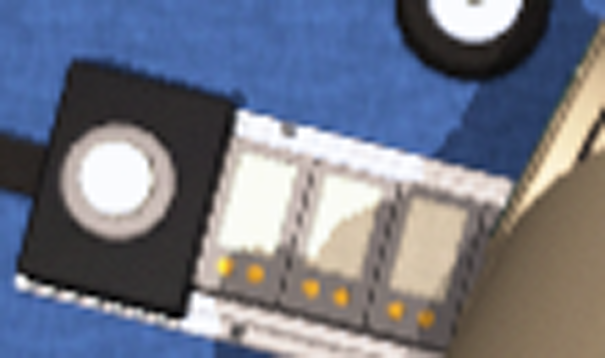

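View pics/f_scene.png

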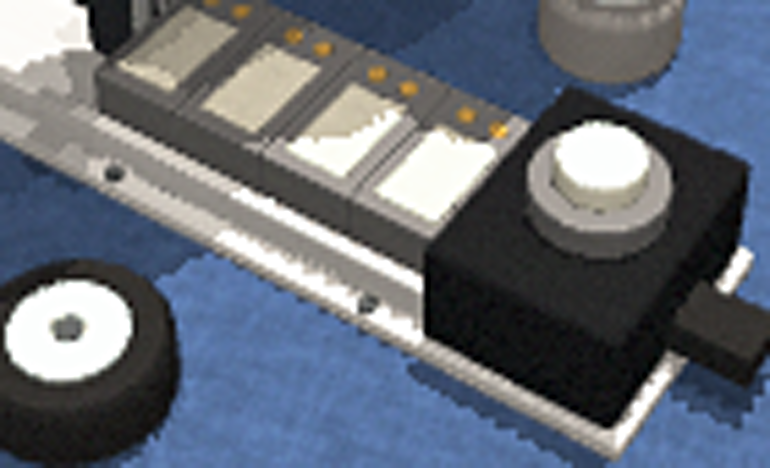

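Nearly closed. I'll creep in 0.5 mm rows.

```bash

for i in 1 2; do python3 -m jog '[{"x":0,"y":0,"z":0.5,"ax":0,"ay":0,"az":0,"grip":0},{"x":0,"y":0,"z":1,"ax":0,"ay":0,"az":0,"grip":0}]'>/dev/null; python3 -c "from h import *;here()"; done
```

```text
clk 9.75 cradle xyz [-0.6 34.  26.3] F [ 1.2 -5.8  0.2] rot [-1.572 -0.    -0.255] w 0.1
clk 9.95 cradle xyz [-0.6 34.  26.3] F [ 0.7 -7.6  0.2] rot [-1.573 -0.    -0.255] w 0.3
```

```bash

python3 -m jog '[{"x":0,"y":0,"z":0.7,"ax":0,"ay":0,"az":0,"grip":0},{"x":0,"y":0,"z":1.5,"ax":0,"ay":0,"az":0,"grip":0},{"x":0,"y":0,"z":1.5,"ax":0,"ay":0,"az":0,"grip":0}]'>/dev/null; python3 -c "from h import *;here()"
python3 -m jog '[{"x":0,"y":0,"z":-1,"ax":0,"ay":0,"az":0,"grip":0},{"x":0,"y":0,"z":-4,"ax":0,"ay":0,"az":0,"grip":0},{"x":0,"y":0,"z":-9,"ax":0,"ay":0,"az":0,"grip":0},{"x":0,"y":0,"z":-16,"ax":0,"ay":0,"az":0,"grip":0},{"x":0,"y":0,"z":-24,"ax":0,"ay":0,"az":0,"grip":0}]'>/dev/null; python3 -c "from h import *;here()"
python3 -m jog '[{"x":0,"y":-15,"z":-4,"ax":0,"ay":0,"az":0,"grip":0},{"x":0,"y":-35,"z":-4,"ax":0,"ay":0,"az":0,"grip":0},{"x":0,"y":-60,"z":-4,"ax":0,"ay":0,"az":0,"grip":0},{"x":0,"y":-75,"z":-4,"ax":0,"ay":0,"az":0,"grip":0},{"x":0,"y":-90,"z":-4,"ax":0,"ay":0,"az":0,"grip":0}]'>/dev/null;python3 - <<'E'
from h import *
here()
for n in("top","scene"):
    g=get_image(n);im=g["color"][:,:,::-1]
    im=im[110:220,190:300] if n=="top" else im[200:300,170:310]
    cv2.imwrite(f"pics/g_{n}.png",cv2.resize(im,None,fx=5.5,fy=5.5,interpolation=cv2.INTER_CUBIC))
# button centre from both cameras
from scipy.optimize import least_squares
t=get_image("top")
u=np.array([(104.5)/3.4-.5+180,160.5/3.4-.5+95])
print("button top cam",u,least_squares(lambda q:proj(t,[[q[0],q[1],70]])[0]-u,[640,110]).x,"fit",cr(CR,[[0,215,70]])[0])
E
```

```text
clk 10.25 cradle xyz [-0.2 34.1 26.3] F [ 1.3 -9.1  0.1] rot [-1.575e+00 -1.000e-03 -2.560e-01] w -0.1
clk 10.75 cradle xyz [-0.7 13.8 26.3] F [-0.7  0.3 -0.1] rot [-1.57   0.    -0.253] w -0.1
clk 11.25 cradle xyz [ -0.4   9.4 118. ] F [ 0.4 -0.3  0.3] rot [-1.57e+00 -1.00e-03 -2.54e-01] w 0.2
button top cam [210.23529412 141.70588235] [640.69267724 119.50689538] fit [640.02468817 117.6017373   70.        ]
```

View pics/g_top.png

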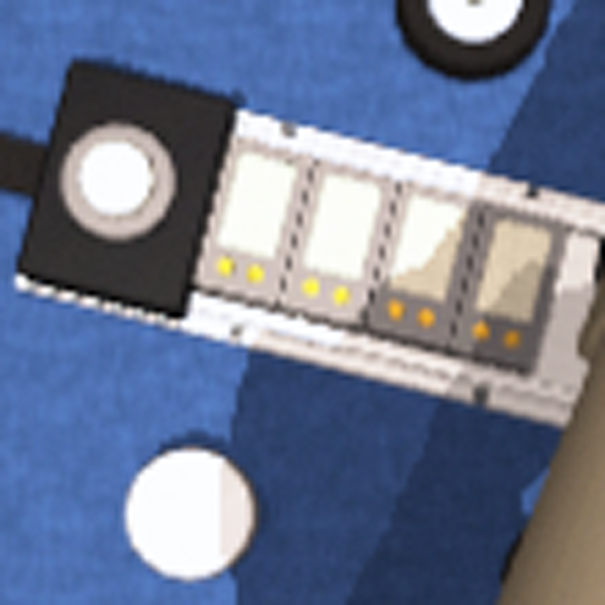

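View pics/g_scene.png

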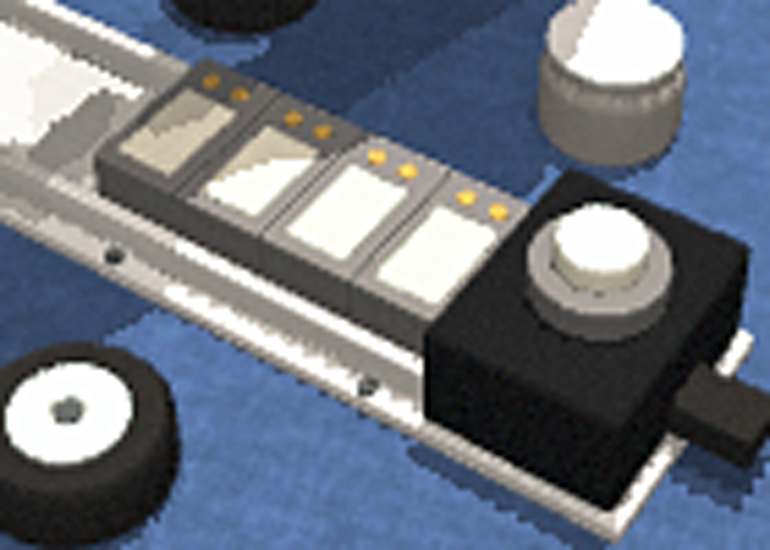

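The row stands against the block face with no gaps. Now the button.

```bash
python3 - <<'E'
from h import *
plan([640.4,118.8,100])
E
```

```text
clk 11.4 shift [2.000e-01 1.730e+01 2.067e+02] turn [-0.     0.     0.002]
```

```bash

python3 -m jog '[{"x":0,"y":0,"z":45,"ax":0,"ay":0,"az":0,"grip":0},{"x":0,"y":0,"z":90,"ax":0,"ay":0,"az":0,"grip":0},{"x":0,"y":0,"z":135,"ax":0,"ay":0,"az":0,"grip":0},{"x":0,"y":0,"z":180,"ax":0,"ay":0,"az":0,"grip":0},{"x":0,"y":8,"z":207,"ax":0,"ay":0,"az":0,"grip":0}]'>/dev/null;
python3 -m jog '[{"x":0,"y":5,"z":0,"ax":0,"ay":0,"az":0,"grip":0},{"x":0,"y":10,"z":0,"ax":0,"ay":0,"az":0,"grip":0}]'>/dev/null;python3 - <<'E'
from h import *
plan([640.4,118.8,85]);here()
g=get_image("scene");s=read_state()
im=g["color"][:,:,::-1].copy();im=im[170:300,190:330]
cv2.imwrite("pics/h.png",cv2.resize(im,None,fx=4.5,fy=4.5,interpolation=cv2.INTER_CUBIC))
E
```

```text
clk 12.1 shift [ 1.8 11.5 -0.3] turn [ 0.002  0.002 -0.002]
clk 12.10 cradle xyz [ -1.8 216.5  96.5] F [-0.1  0.9  0.2] rot [-1.572  0.002 -0.252] w 0.2
```

View pics/h.png

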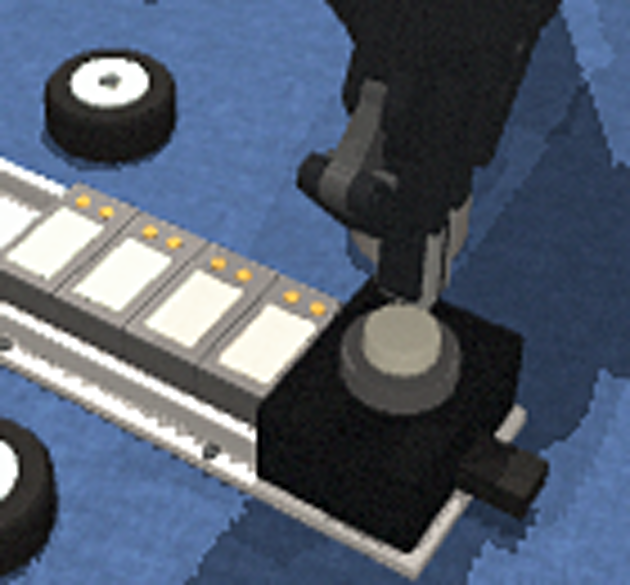

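The tip is just above the button. I'll shift +2 mm in tool x and descend.

```bash

python3 -m jog '[{"x":2,"y":4,"z":0,"ax":0,"ay":0,"az":0,"grip":0},{"x":2,"y":8,"z":0,"ax":0,"ay":0,"az":0,"grip":0},{"x":2,"y":11,"z":0,"ax":0,"ay":0,"az":0,"grip":0},{"x":2,"y":13,"z":0,"ax":0,"ay":0,"az":0,"grip":0}]'>/dev/null; python3 -c "from h import *;here()"
python3 -m jog '[{"x":0,"y":1.5,"z":0,"ax":0,"ay":0,"az":0,"grip":0},{"x":0,"y":3,"z":0,"ax":0,"ay":0,"az":0,"grip":0},{"x":0,"y":4.5,"z":0,"ax":0,"ay":0,"az":0,"grip":0}]'>/dev/null; python3 -c "from h import *;here()"
```

```text
clk 12.55 cradle xyz [  1.5 215.8  85.1] F [ 0.8 -0.6 -1. ] rot [-1.571  0.    -0.255] w -0.2
clk 12.85 cradle xyz [  1.5 216.5  80.9] F [-0.5 -0.7  2.2] rot [-1.571 -0.    -0.254] w -0.3
```

```bash

python3 -m jog '[{"x":0,"y":1.5,"z":0,"ax":0,"ay":0,"az":0,"grip":0},{"x":0,"y":3,"z":0,"ax":0,"ay":0,"az":0,"grip":0},{"x":0,"y":4.5,"z":0,"ax":0,"ay":0,"az":0,"grip":0},{"x":0,"y":5.5,"z":0,"ax":0,"ay":0,"az":0,"grip":0}]'>/dev/null; python3 -c "from h import *;here()"
python3 -m jog '[{"x":0,"y":1,"z":0,"ax":0,"ay":0,"az":0,"grip":0},{"x":0,"y":1.5,"z":0,"ax":0,"ay":0,"az":0,"grip":0}]'>/dev/null; python3 -c "from h import *;here()"
```

```text
clk 13.25 cradle xyz [  1.5 216.5  75.5] F [-1.2  0.3  4.1] rot [-1.571 -0.    -0.254] w 0.1
clk 13.45 cradle xyz [  1.5 216.5  75. ] F [-4.  -0.2 13.3] rot [-1.57  -0.    -0.254] w 0.2
```

The button bottomed at tip height 64 mm with 13 N. I'll hold briefly, then release.

```bash

python3 -m jog '[{"x":0,"y":0.5,"z":0,"ax":0,"ay":0,"az":0,"grip":0},{"x":0,"y":0.5,"z":0,"ax":0,"ay":0,"az":0,"grip":0}]'>/dev/null; python3 -c "
from h import *;here()
g=get_image('scene');cv2.imwrite('pics/i.png',cv2.resize(g['color'][170:300,190:330,::-1],None,fx=4.5,fy=4.5,interpolation=cv2.INTER_CUBIC))"
python3 -m jog '[{"x":0,"y":-3,"z":0,"ax":0,"ay":0,"az":0,"grip":0},{"x":0,"y":-7,"z":0,"ax":0,"ay":0,"az":0,"grip":0},{"x":0,"y":-15,"z":0,"ax":0,"ay":0,"az":0,"grip":0},{"x":0,"y":-35,"z":0,"ax":0,"ay":0,"az":0,"grip":0},{"x":0,"y":-70,"z":0,"ax":0,"ay":0,"az":0,"grip":0}]'>/dev/null
python3 -m jog '[{"x":-20,"y":-40,"z":0,"ax":0,"ay":0,"az":0,"grip":0},{"x":-50,"y":-70,"z":0,"ax":0,"ay":0,"az":0,"grip":0},{"x":-85,"y":-80,"z":20,"ax":0,"ay":0,"az":0,"grip":0},{"x":-120,"y":-80,"z":40,"ax":0,"ay":0,"az":0,"grip":0},{"x":-130,"y":-80,"z":60,"ax":0,"ay":0,"az":0,"grip":0}]'; python3 - <<'E'
from h import *
for n in("top","scene"):
    g=get_image(n);im=g["color"][:,:,::-1]
    cv2.imwrite(f"pics/j_{n}0.png",im)
    im=im[110:220,190:300] if n=="top" else im[200:300,170:310]
    cv2.imwrite(f"pics/j_{n}.png",cv2.resize(im,None,fx=5.5,fy=5.5,interpolation=cv2.INTER_CUBIC))
here()
E
```

```text
clk 13.65 cradle xyz [  1.5 216.5  75. ] F [-4.  -1.5 14.1] rot [-1.57  -0.    -0.254] w 0.2
clock: 14.7
eef_pos: [527.4, 211.5, 223.8]
tool_rot: [-1.57, 0.003, -0.252]
force: [0.5, -0.2, -0.6]
width: 0.3
clk 14.80 cradle xyz [-131.5  280.5  223.3] F [ 0.9 -0.6  0.7] rot [-1.568  0.002 -0.247] w 0.0
```

View pics/i.png

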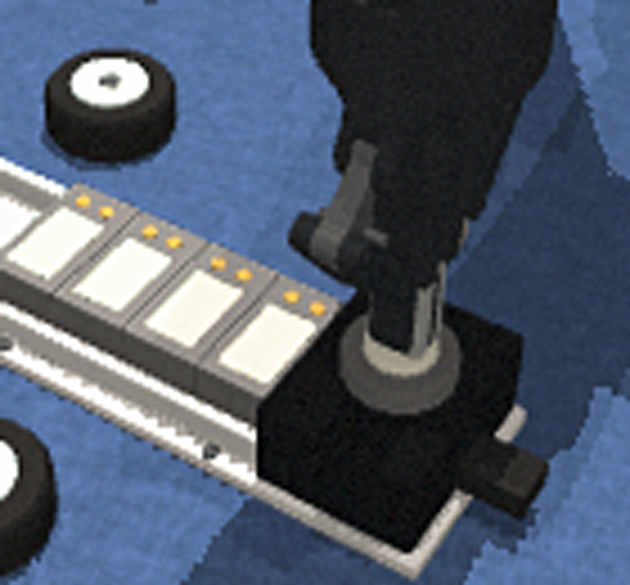

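View pics/j_scene.png

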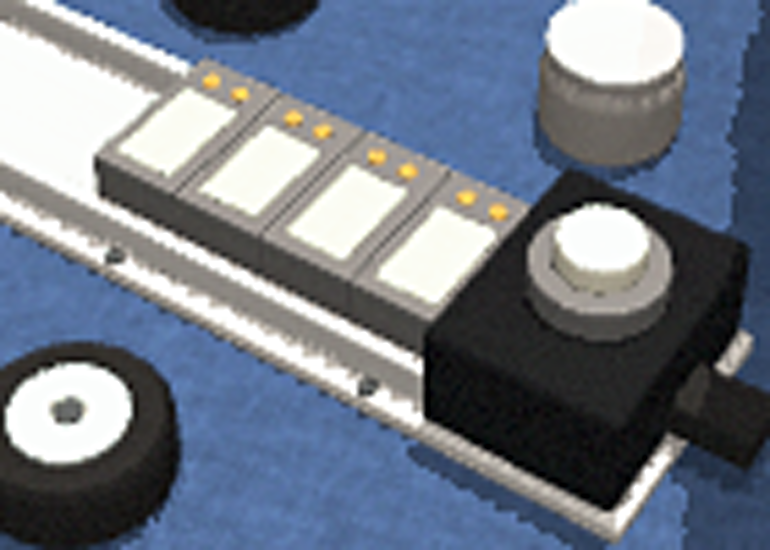

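View pics/j_top0.png

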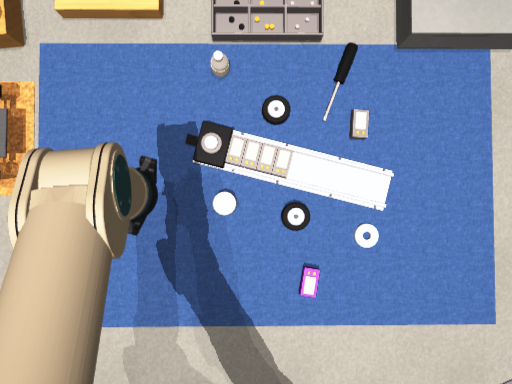

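View pics/j_top.png

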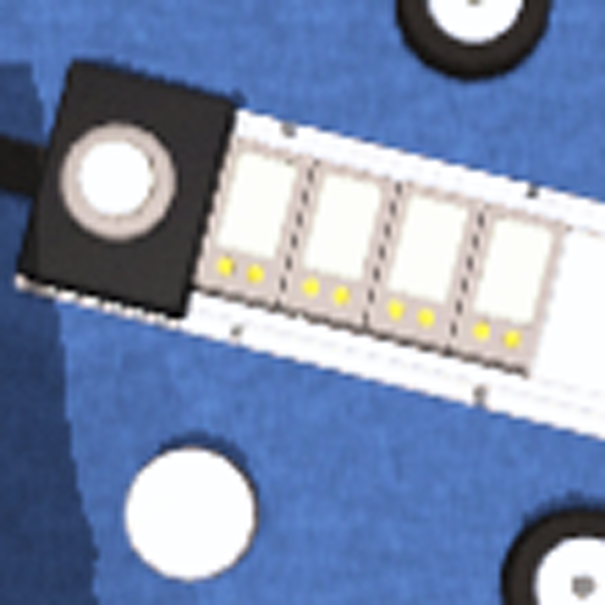

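The packs are tight against the block, the button is back up, and the bystanders sit at the same pixels as before. The arm is clear.

```bash
python3 -c "
from cell import *
print(finish_job())"
```

```text
the job is handed in; nothing more can be done
None
```

The job is done and handed in at about 14.8 s of the 45 s allowed; `finish_job()` gives no verdict.

- **Push:** I pushed the four packs from behind with closed fingertips at about 10 to 20 mm/s, with 2 to 3 N of resistance. At the contact block the fingers stopped moving and the force rose to 9 N.
- **Button:** I pressed the start button until it bottomed, with the fingertip at 64 mm (6 mm of travel) and 14 N, then lifted clear.
- **Last checks:** The final images show the row against the block with no visible gaps, the button back up, and the other things on the table at the same pixels as before. The arm is touching nothing.
- **Disagreements:** The scene camera's calibration was about 2 pixels off vertically. The two cameras' fits of the cradle differed by a few mm and about 1 degree, so I relied on the contact forces for the final positions. Two early move calls were refused because rows were missing keys; nothing moved.

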